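# Stack the medicine pot tower

## Task

Put the stacking medicine pots back together as a tower on their round black base: the blue pot at the bottom, the yellow pot on it, the red pot on that, and the white lid with the black knob on top, each one fully seated in the one below. The green pot is a spare: leave it and the cup, the vials and the stamp standing where they are.

Things in the scene. Friction and masses are not known exactly. Their poses are not given: they have to be found in the camera images.
- base_seat (a point): the fixed base: black round plate, 92 mm across, 6 mm thick, with a grey upright collar, 56 mm across outside, 50 mm inside, rim 16 mm above the worktop. The point is the centre of the collar's mouth, level with its rim; z is up. The body of a seated pot rests on this rim: its underside is then 8 mm below this point, its centre 18 mm above it.
- pot_blue_mid (a point): blue open round pot, 56 mm across, 52 mm high; the point is its centre, 26 mm above its underside; z up its axis. The upper 44 mm are its straight body, 50 mm inside. Under it an 8 mm foot tapering from 46 to 36 mm, which drops into the mouth of a pot or the base until the body rests on the rim: each pot adds 44 mm. Grip the upper half, so the fingers clear the pot below. Loose, 40-85 g. It goes at the bottom, in the base.
- pot_yellow_mid (a point): yellow open round pot, 56 mm across, 52 mm high; the point is its centre, 26 mm above its underside; z up its axis. The upper 44 mm are its straight body, 50 mm inside. Under it an 8 mm foot tapering from 46 to 36 mm, which drops into the mouth of a pot or the base until the body rests on the rim: each pot adds 44 mm. Grip the upper half, so the fingers clear the pot below. Loose, 40-85 g. It goes on the blue pot.
- pot_red_mid (a point): red open round pot, 56 mm across, 52 mm high; the point is its centre, 26 mm above its underside; z up its axis. The upper 44 mm are its straight body, 50 mm inside. Under it an 8 mm foot tapering from 46 to 36 mm, which drops into the mouth of a pot or the base until the body rests on the rim: each pot adds 44 mm. Grip the upper half, so the fingers clear the pot below. Loose, 40-85 g. It goes on the yellow pot.
- lid_knob (a point): the lid: white disc, 56 mm across, 6 mm thick, with a round black knob, 20 mm across, 30 mm high, on top and the same 8 mm tapered foot as the pots underneath; 44 mm high in all. The point is the middle of the knob: 29 mm above the lid's underside, 15 mm above the disc; z up its axis. Grip it by the knob. Seated, the point is 21 mm above the rim of the pot below. Loose, 25-60 g.
- pot_green_mid (a point): green open round pot, 56 mm across, 52 mm high; the point is its centre, 26 mm above its underside; z up its axis. The upper 44 mm are its straight body, 50 mm inside. Under it an 8 mm foot tapering from 46 to 36 mm, which drops into the mouth of a pot or the base until the body rests on the rim: each pot adds 44 mm. Grip the upper half, so the fingers clear the pot below. Loose, 40-85 g. It is a spare and stays where it stands, upright.
- cup_mid (a point): small open steel cup, 56 mm across and 64 mm high. The point is its centre, half-way up. A bystander that stays where it is, upright; loose. It stands between the parts of the tower.
- vial_red_mid (a point): small white vial with a red cap, 26 mm across and 54 mm high. The point is its centre, half-way up. A bystander that stays where it is, upright; loose. It stands between the parts of the tower.
- vial_green_mid (a point): small white vial with a green cap, 26 mm across and 54 mm high. The point is its centre, half-way up. A bystander that stays where it is, upright; loose. It stands between the parts of the tower.
- stamp_mid (a point): rubber stamp with a red block (18x42 mm) and a black grip, 62 mm high. The point is its centre, half-way up. A bystander that stays where it is, upright; loose. It stands between the parts of the tower.
Mind the look-alikes: they are no part of the job. What is shaped like the part that bears vial_red_mid but orange or purple is not meant.

How it is judged (in metres and radians):
At the end, for the whole second after the job is handed in: Blue, yellow, red pot and lid on the base in this order from the bottom up, each within 8 mm of its axis, 4 mm of seated height and 0.1 rad of upright, at rest; green pot, cup, vials and stamp upright (0.2 rad) and within 30 mm of where they were (horizontal distance between each of pot_blue_mid, pot_yellow_mid, pot_red_mid, lid_knob and base_seat below 0.008 m and z of pot_blue_mid in the frame of base_seat between 0.014 and 0.022 m and angle between each of pot_blue_mid, pot_yellow_mid, pot_red_mid, lid_knob's own z axis and vertical below 0.1 rad and linear speed of each of pot_blue, pot_yellow, pot_red, lid below 0.02 m/s and z of pot_yellow_mid in the frame of base_seat between 0.058 and 0.066 m and z of pot_red_mid in the frame of base_seat between 0.102 and 0.11 m and z of lid_knob in the frame of base_seat between 0.149 and 0.157 m and distance of each of pot_green_mid, cup_mid, vial_red_mid, vial_green_mid, stamp_mid from where it was at the start of the episode below 0.03 m and angle between each of pot_green_mid, cup_mid, vial_red_mid, vial_green_mid, stamp_mid's own z axis and vertical below 0.2 rad); the robot touches nothing.
It fails at once if the spare green pot is shifted by more than 30 mm or knocked over (distance of pot_green_mid from where it was at the start of the episode above 0.03 m or angle between pot_green_mid's own z axis and vertical above 0.6 rad).
It fails at once if the steel cup is shifted by more than 30 mm or knocked over (distance of cup_mid from where it was at the start of the episode above 0.03 m or angle between cup_mid's own z axis and vertical above 0.6 rad).
It fails at once if the red-capped vial is shifted by more than 30 mm or knocked over (distance of vial_red_mid from where it was at the start of the episode above 0.03 m or angle between vial_red_mid's own z axis and vertical above 0.6 rad).
It fails at once if the green-capped vial is shifted by more than 30 mm or knocked over (distance of vial_green_mid from where it was at the start of the episode above 0.03 m or angle between vial_green_mid's own z axis and vertical above 0.6 rad).
It fails at once if the stamp is shifted by more than 30 mm or knocked over (distance of stamp_mid from where it was at the start of the episode above 0.03 m or angle between stamp_mid's own z axis and vertical above 0.6 rad).
It also fails if it takes over 128 s, if anything falls off the work surface, if the arm or the gripper's body presses on something with over 40 N, if the wrist force passes 120 N, or if a joint passes its speed limit or range.

## Robot

A 7-joint arm with a two-finger parallel gripper is mounted at the origin on a cart in front of the work surface, level with it; the furniture and walls round the work are solid. World frame = base frame: x ahead of the robot, y to its left, z up, the work surface at z = 0. Lengths are in mm, angles in rad, forces in N, time in s.
With the tool pointing down it reaches from about 400 to 850 mm from the base axis. Payload 10.4 kg.
Tool frame: the origin (TCP) lies at the very end of the fingers, on their centre line; the grasp point (between the pads) lies robot.grasp_offset behind it (robot.grasp_offset is the distance from the TCP to the grasp point, in mm); z points along the fingers, y is the line along which they close (so a half turn about z gives the same grasp; the last joint's range is limited). The gripper opens to 87 mm and grips with 3 to 60 N. Pads are 19 mm wide; open, the fingers measure 117 mm over their backs; the gripper's body (75 mm by 190 mm) begins 51 mm behind the grasp point.
Start: joints at [-1.312, 0.332, -0.065, 1.46, 0.022, 1.35, -0.088], TCP at [173.789, 600.374, 222.576] pointing down, gripper open.
Joint ranges: [-2.6, 2.6], [-0.5, 2.12], [-1.47, 1.34], [0.16, 2.42], [-1.27, 4.41], [0.06, 2.06], [-2.6, 2.6]. Speed limits (rad/s): [2.22, 2.22, 2.79, 2.79, 3.14, 3.14, 3.14].

## Interface

Orientations are given as a rotation vector (axis times angle).
In Python, from bench import status, snapshot, calibration, hand_in, robot gives the robot as it stands.
- The arm moves only by the tool jog_arm, never from a script. Its arguments are lists of equal length, an entry for each row: "travel": the shift along the tool's x, y, z in m, a list of three; "spin": the turn about the tool's z in degrees; "jaw": the opening in per cent of the stroke, from 0 (shut) to 100 (fully open). A call has 1 to 20 rows; each row is the pose to reach, as a shift and turn from the pose commanded when the call began, along the tool's axes at that moment; what a row does not reach only later rows make up. A row lasts 1/12 s, in which the tool goes at most 41.7 mm and 7.16 degrees, less where a joint would pass 70% of its speed; a pose out of reach is approached as far as the arm can. A call with a gripper value outside its range is refused whole. The fingers move at their own pace and stop on an object; "newtons" is the grip in N (left out, the last holds). Time passes only in rows, so rows that repeat a pose let the fingers close. It gives the time, the measured TCP pose, the force, the opening and the grip force at its end, in the units of the state.
- status.observe(): the state, without advancing time (a new reading comes with each control period).
- snapshot(name): name is "scene" or "top" or "wrist"; returns (picture, depth): 480x640x3 uint8, red, green, blue; 480x640 float32, mm along the optical axis (not along the pixel's ray), 0 where there is no reading.
- calibration(name): a dict with "mtx" (3x3 intrinsics, pixels), "xyz" and "orientation" of the camera in the world. Camera axes: x right, y down, z forward; pixel columns grow to the right and rows downward; lengths in mm; the calibration is good to about 2 mm. A picture is of the moment at which its call begins: read the wrist's pose just before it. calibration takes no time and is no camera call; for the wrist camera it gives the pose at the moment of the call.
- hand_in(): hands the job in; it is judged then, once.
The state is a dict: "time": time; "joint_pos": joint angles; "dq": joint speeds; "effort": joint torques, N m; "ee_pos": TCP position; "ee_rot": TCP orientation; "wrist_force": force on the tool from outside, world axes, zero at the start; "moment": the same for the moment, N m; "opening": finger opening in mm; "grip_force": force on a finger pad.
Only numpy, scipy, OpenCV 4.12 (cv2) and the standard library are available. Lean on these libraries where they do the work, as an engineer would, in place of code of your own. Each camera call takes 0.05 s, during which the arm holds its last target. There are 200 camera calls.

## Working session

There is one attempt and no reset: what is moved stays moved. The work goes in short steps, Python scripts to look and compute and a tool call to move; the robot and the scene stay as the last step left them, time stands still between calls to the robot, and variables do not carry over. Pictures are saved under pics/ and viewed, at most 14 in all, crops included, and the job is handed in when it is done.

Besides the shell and the picture viewer there is one more tool, called after "Request:" as name([rows], argument=value, ...), one row to a line, values as JSON. jog_arm: Moves the arm, as the interface text tells. Its arguments: {"type":"object","properties":{"travel":{"type":"array"},"spin":{"type":"array"},"jaw":{"type":"array"},"newtons":{"type":"number"}},"required":["travel","spin","jaw"]}

```bash
mkdir -p pics; ls; python3 - <<'E'
from bench import status, snapshot, calibration, robot
import cv2,numpy as np
print(robot.grasp_offset); print(status.observe())
for n in("scene","top"):
    p,d=snapshot(n); cv2.imwrite(f"pics/{n}0.png",p[:,:,::-1]); np.savez(f"{n}0.npz",p=p,d=d); print(n,calibration(n))
E
```

```text
pics
18.700000000000003
{'time': 0.0, 'joint_pos': array([-1.31162194,  0.33287485, -0.06470235,  1.4609604 ,  0.02163292,
        1.34993835, -0.08852435]), 'dq': array([ 6.24982927e-04,  1.02333619e-04, -9.80112358e-05,  3.55015563e-04,
        1.54880898e-03,  4.59077811e-04,  9.09933877e-04]), 'effort': array([-1.39429052e-03, -6.23253465e+01,  2.39313970e-02, -3.89899457e+01,
       -6.14255969e-02,  3.98969161e-02,  1.47245332e-04]), 'ee_pos': array([173.69081373, 599.95366575, 221.74300714]), 'ee_rot': array([-4.41122210e-01, -3.11036040e+00,  2.32562126e-03]), 'wrist_force': array([ 0.65243619, -0.75127617,  0.65478311]), 'moment': array([ 0.02121431, -0.00717586, -0.0042075 ]), 'grip_force': 0.0, 'opening': 86.98986556324476}
scene {'mtx': array([[508.46267658,   0.        , 324.34769284],
       [  0.        , 508.46267658, 241.16139915],
       [  0.        ,   0.        ,   1.        ]]), 'xyz': array([  42.51873401, -662.82420529,  557.5414785 ]), 'orientation': array([-2.04209751,  0.65569983, -0.3758098 ])}
top {'mtx': array([[582.59933922,   0.        , 321.19957542],
       [  0.        , 582.59933922, 242.51782808],
       [  0.        ,   0.        ,   1.        ]]), 'xyz': array([ 351.7884459 ,   10.93320246, 1255.38596509]), 'orientation': array([-2.13726604,  2.13821581, -0.15541843])}
```

View pics/scene0.png

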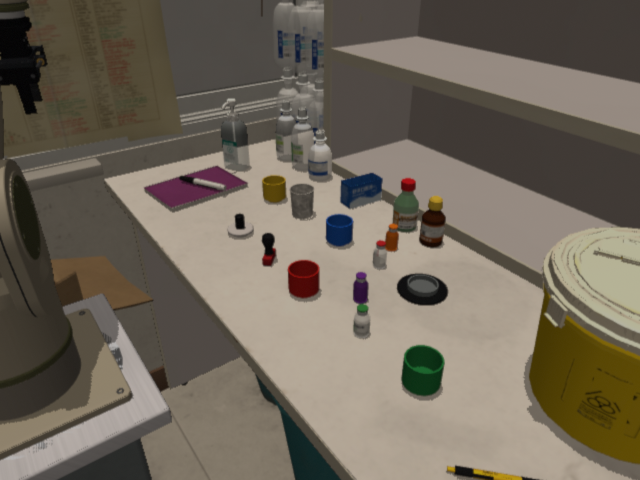

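View pics/top0.png

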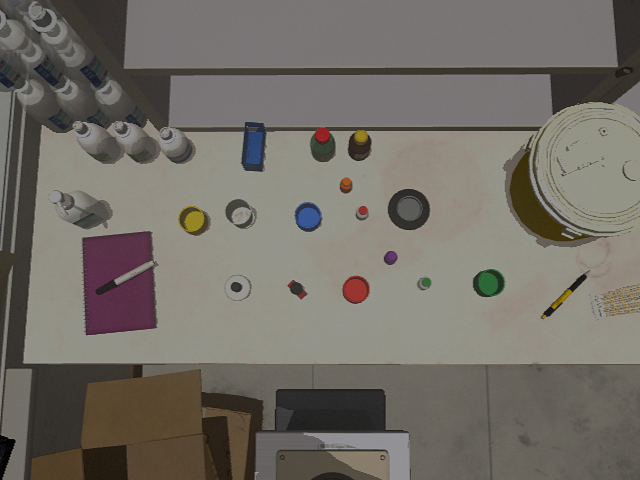

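```bash
cat > h.py <<'E'
import numpy as np,cv2
from scipy.spatial.transform import Rotation as Ro
from bench import status,snapshot,calibration
def pts(d,c):
    """depth picture -> world points (h,w,3), nan where no reading"""
    v,u=np.mgrid[:480,:640]; K=c["mtx"]
    P=np.stack([(u-K[0,2])/K[0,0]*d,(v-K[1,2])/K[1,1]*d,d],-1).astype(float); P[d==0]=np.nan
    return P@Ro.from_rotvec(c["orientation"]).as_matrix().T+c["xyz"]
def fit(xy):
    """least squares circle: cx,cy,r"""
    s=np.linalg.lstsq(np.c_[2*xy,np.ones(len(xy))],(xy**2).sum(1),rcond=None)[0]
    return s[0],s[1],np.sqrt(s[2]+s[0]**2+s[1]**2)
def go(x,y,z=None):
    """world target of the TCP -> travel in tool axes, m"""
    s=status.observe(); R=Ro.from_rotvec(s["ee_rot"]).as_matrix(); p=s["ee_pos"]
    t=R.T@(np.array([x,y,p[2] if z is None else z])-p)
    print("TCP",p.round(1),"tool x",R[:,0].round(3),"y",R[:,1].round(3),"| travel m",(t/1000).round(4),"yaw of tool y deg",np.degrees(np.arctan2(R[1,1],R[0,1])).round(1))
E
python3 - <<'E'
from h import *
N=dict(base=(409,209,6,26),blue=(308,217,35,60),yellow=(193,220,35,60),red=(356,290,35,60),green=(489,283,35,60),cup=(240,213,50,75),lid=(237,288,8,24),vialred=(362,212,40,70),vialgreen=(424,283,40,70),stamp=(297,289,40,80),orange=(346,185,40,70),purple=(391,258,40,70))
f=np.load("top0.npz"); P=pts(f["d"],calibration("top"))
f=np.load("scene0.npz"); Q=pts(f["d"],calibration("scene"))
for n,(u,v,a,b) in N.items():
    W=P[v-25:v+26,u-25:u+26].reshape(-1,3); c0=np.nanmedian(P[v-4:v+5,u-4:u+5].reshape(-1,3),0)[:2]
    o=[]
    for A in(W,Q.reshape(-1,3)):
        m=(A[:,2]>a)&(A[:,2]<b)&(np.hypot(*(A[:,:2]-c0).T)<42); A=A[m]
        if len(A)<4: o.append(None); continue
        (e,r)=cv2.minEnclosingCircle(A[:,:2].astype(np.float32)); o+=[len(A),np.round(e,1),round(r,1),A[:,2].max().round(1)]
    print(n,c0.round(),*o)
print(np.nanmedian(P[320:350,200:600,2]),np.nanmedian(P[240:270,410:480,2]))
E
```

```text
base [ 618. -170.] 870 [ 618.4 -170.4] 41.9 24.8 725 [ 618.4 -170.3] 42.0 18.4
blue [600.  50.] 184 [597.1  50.1] 28.4 59.7 407 [598.8  50.8] 30.7 53.7
yellow [594. 300.] 233 [589.8 294.7] 28.8 60.0 305 [590.6 296.9] 31.6 54.8
red [442. -53.] 153 [441.4 -51.1] 27.9 59.2 548 [442.8 -50.6] 29.7 53.7
green [ 456. -336.] 240 [ 455.1 -329.5] 28.1 59.3 855 [ 456.7 -328.1] 29.0 54.1
cup [611. 200.] 145 [602.6 195. ] 28.5 70.9 280 [604.1 197.3] 31.4 66.6
lid [443. 197.] 453 [442.3 199.7] 32.3 23.3 277 [449.  199.9] 28.4 23.9
vialred [603. -65.] 82 [604.8 -65.8] 11.1 61.3 91 [609.2 -67.1] 10.6 56.3
vialgreen [ 453. -191.] 85 [ 454.8 -195.7] 11.7 61.1 139 [ 458.4 -195.3] 10.5 56.5
stamp [440.  71.] 121 [443.3  73.3] 12.7 67.7 147 [442.8  70.1] 12.4 62.0
orange [663. -32.] 85 [666.9 -32.7] 11.5 60.2 79 [673.  -32.3] 11.2 56.3
purple [ 505. -124.] 82 [ 509.9 -125.5] 12.2 60.3 114 [ 511.5 -125. ] 11.0 55.7
1.6136303781423749 1.5538349794194346
```

```bash
python3 -c "
from h import *; go(599,50.5,200)"
```

```text
TCP [173.7 600.  221.8] tool x [-0.961  0.278 -0.   ] y [ 0.278  0.961 -0.001] | travel m [-0.5613 -0.4096  0.0224] yaw of tool y deg 73.9
```

Request:
jog_arm([
  [-0.561,-0.41,0.022],
  [-0.561,-0.41,0.022],
  [-0.561,-0.41,0.022],
  [-0.561,-0.41,0.022],
  [-0.561,-0.41,0.022],
  [-0.561,-0.41,0.022],
  [-0.561,-0.41,0.022],
  [-0.561,-0.41,0.022],
  [-0.561,-0.41,0.022],
  [-0.561,-0.41,0.022],
  [-0.561,-0.41,0.022],
  [-0.561,-0.41,0.022],
  [-0.561,-0.41,0.022],
  [-0.561,-0.41,0.022],
  [-0.561,-0.41,0.022],
  [-0.561,-0.41,0.022],
  [-0.561,-0.41,0.022],
  [-0.561,-0.41,0.022],
  [-0.561,-0.41,0.022],
  [-0.561,-0.41,0.022],
], spin=[-16,-16,-16,-16,-16,-16,-16,-16,-16,-16,-16,-16,-16,-16,-16,-16,-16,-16,-16,-16], jaw=[100,100,100,100,100,100,100,100,100,100,100,100,100,100,100,100,100,100,100,100], newtons=15)

```text
time: 1.77
ee_pos: [598.2, 51.2, 200.1]
ee_rot: [-0.003, -3.141, -0.001]
wrist_force: [0.2, 0.3, -0.7]
opening: 87.2
grip_force: 0.0
```

```bash
cat >> h.py <<'E'
def wrist(name,lo,hi,near,rad=36):
    """circle of the points lo<z<hi within rad of near, wrist camera; picture saved"""
    c=calibration("wrist"); p,d=snapshot("wrist"); cv2.imwrite(f"pics/{name}.png",p[:,:,::-1])
    A=pts(d,c).reshape(-1,3); A=A[(A[:,2]>lo)&(A[:,2]<hi)&(np.hypot(*(A[:,:2]-near).T)<rad)]
    print(name,"cam",c["xyz"].round(),len(A),"z top",np.percentile(A[:,2],98).round(1) if len(A) else None)
    if len(A)>20:
        e,r=cv2.minEnclosingCircle(A[:,:2].astype(np.float32)); print("enclosing",np.round(e,1),round(r,1),"lsq",np.round(fit(A[:,:2]),1))
E
python3 -c "
from h import *
wrist('w_blue',46,60,(598,50.5)); go(599,50.5,24)"
```

```text
w_blue cam [518.  52. 363.] 1103 z top 53.5
enclosing [599.5  51.6] 28.1 lsq [599.   51.6  26.1]
TCP [598.1  51.8 200.2] tool x [-1.     0.001  0.001] y [0.001 1.    0.001] | travel m [-0.001  -0.0014  0.1762] yaw of tool y deg 89.9
```

View pics/w_blue.png

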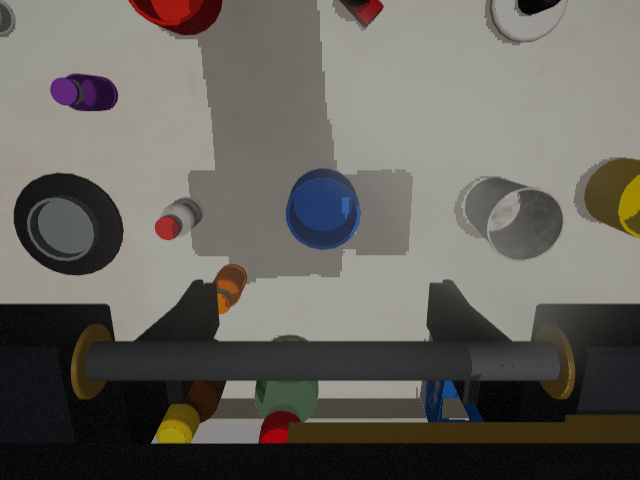

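The wrist view shows the blue pot at (323,208) between the fingers, the base at (68,222) and the cup at (520,222). The fitted radius of 28.1 mm and rim height of 53 mm both match the pot.

Request:
jog_arm([
  [-0.001,0,0.03],
  [-0.001,0,0.06],
  [-0.001,0,0.09],
  [-0.001,0,0.12],
  [-0.001,0,0.145],
  [-0.001,0,0.165],
  [-0.001,0,0.176],
  [-0.001,0,0.176],
  [-0.001,0,0.176],
  [-0.001,0,0.176],
  [-0.001,0,0.176],
  [-0.001,0,0.176],
  [-0.001,0,0.176],
  [-0.001,0,0.176],
  [-0.001,0,0.176],
  [-0.001,0,0.176],
], spin=[0,0,0,0,0,0,0,0,0,0,0,0,0,0,0,0], jaw=[100,100,100,100,100,100,100,100,60,60,55,55,50,50,50,50], newtons=15)

```text
time: 3.15
ee_pos: [600.0, 50.6, 25.1]
ee_rot: [0.004, 3.141, 0.001]
wrist_force: [-1.0, -0.2, 5.8]
opening: 56.3
grip_force: 15.0
```

Request:
jog_arm([
  [0,0,-0.01],
  [0,0,-0.025],
  [0,0,-0.05],
  [0,0,-0.08],
  [0,0,-0.11],
  [0,-0.015,-0.125],
  [0,-0.04,-0.125],
  [0,-0.07,-0.125],
  [0,-0.1,-0.125],
  [0,-0.115,-0.125],
  [0,-0.12,-0.125],
  [0,-0.12,-0.125],
], spin=[0,0,0,0,0,0,0,0,0,0,0,0], jaw=[50,50,50,50,50,50,50,50,50,50,50,50], newtons=15)

```text
time: 4.15
ee_pos: [599.1, -70.9, 149.9]
ee_rot: [0.008, 3.142, -0.0]
wrist_force: [-0.6, 0.7, -1.0]
opening: 56.0
grip_force: 15.0
```

```bash
python3 -c "
from h import *
wrist('w_base',11,22,(618,-170),38); go(618,-170); s=status.observe(); print(s['opening'],s['grip_force'])"
```

```text
w_base cam [519. -70. 312.] 1255 z top 17.6
enclosing [ 621.8 -168.2] 28.1 lsq [ 621.4 -167.7   26.2]
TCP [599.3 -69.  149.7] tool x [-1.     0.003  0.   ] y [0.003 1.    0.   ] | travel m [-1.900e-02 -1.009e-01 -1.000e-04] yaw of tool y deg 89.8
56.045112228035585 15.000054336778703
```

View pics/w_base.png

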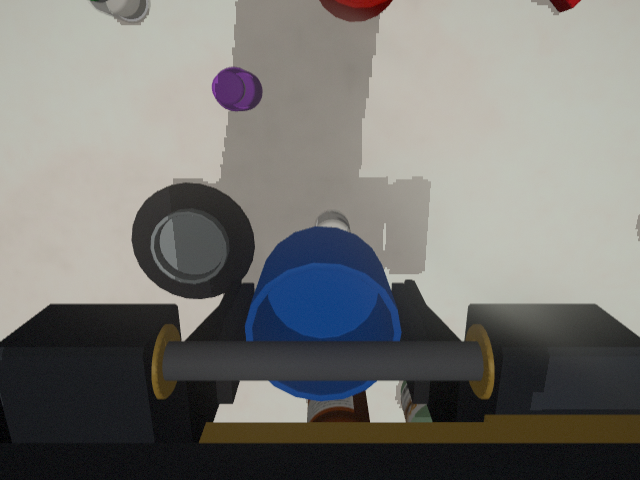

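The picture shows the base collar at (190,243), fitted at (621.6, −168) with radius 28.1. The blue pot is upright in the jaws at (323,330).

Request:
jog_arm([
  [-0.005,-0.02,0],
  [-0.01,-0.05,0],
  [-0.018,-0.08,0],
  [-0.022,-0.096,0],
  [-0.022,-0.0985,0],
  [-0.022,-0.0985,0],
  [-0.022,-0.0985,0],
], spin=[0,0,0,0,0,0,0], jaw=[50,50,50,50,50,50,50], newtons=15)

```text
time: 4.78
ee_pos: [621.4, -165.5, 149.2]
ee_rot: [-0.0, -3.141, -0.002]
wrist_force: [-0.3, 0.4, -0.6]
opening: 56.3
grip_force: 15.0
```

```bash
python3 -c "
from h import *
wrist('w_base2',171,184,(621,-168),36); wrist('w_base3',12,20,(621.6,-168),34); go(621.6,-168)"
```

```text
w_base2 cam [ 541. -165.  312.] 5051 z top 182.2
enclosing [ 614.7 -167.9] 34.9 lsq [ 619.9 -166.5   27.4]
w_base3 cam [ 541. -165.  312.] 718 z top 17.5
enclosing [ 621.8 -168.3] 27.9 lsq [ 621.4 -168.3   26.1]
TCP [ 621.4 -165.4  149.4] tool x [-1. -0.  0.] y [-0.     1.     0.001] | travel m [-0.0002 -0.0026 -0.    ] yaw of tool y deg 90.0
```

Request:
jog_arm([
  [-0.001,-0.002,0.03],
  [-0.001,-0.002,0.06],
  [-0.001,-0.002,0.085],
  [-0.001,-0.002,0.098],
  [-0.001,-0.002,0.103],
  [-0.001,-0.002,0.108],
  [-0.001,-0.002,0.112],
  [-0.001,-0.002,0.115],
  [-0.001,-0.002,0.115],
  [-0.001,-0.002,0.115],
], spin=[0,0,0,0,0,0,0,0,0,0], jaw=[50,50,50,50,50,50,50,50,50,50], newtons=15)

```text
time: 5.72
ee_pos: [622.5, -170.1, 35.2]
ee_rot: [0.004, 3.141, 0.0]
wrist_force: [0.1, 0.5, -0.5]
opening: 56.1
grip_force: 15.0
```

Request:
jog_arm([
  [0,0,0.001],
  [0,0,0.001],
  [0,0,0.001],
  [0,0,0.001],
  [0,0,0.001],
  [0,0,0.001],
  [0,0,-0.01],
  [0,0,-0.03],
  [0,0,-0.06],
  [0,0,-0.1],
  [0,0,-0.14],
  [0,0,-0.165],
  [0,0,-0.165],
], spin=[0,0,0,0,0,0,0,0,0,0,0,0,0], jaw=[50,50,100,100,100,100,100,100,100,100,100,100,100])

```text
time: 6.8
ee_pos: [624.6, -171.2, 207.2]
ee_rot: [0.005, 3.132, -0.002]
wrist_force: [0.2, -0.8, 0.4]
opening: 87.0
grip_force: 0.0
```

```bash
python3 -c "
from h import *
wrist('w_seat',54,66,(621.6,-168),36); go(590.5,296,200)"
```

```text
w_seat cam [ 542. -170.  369.] 1115 z top 61.3
enclosing [ 621.6 -169.9] 28.0 lsq [ 621.2 -169.7   26.1]
TCP [ 623.6 -170.7  203.8] tool x [-1.     0.003 -0.006] y [ 0.003  1.    -0.001] | travel m [0.0344 0.4666 0.0032] yaw of tool y deg 89.8
```

Request:
jog_arm([
  [0.032,0.466,0],
  [0.032,0.466,0],
  [0.032,0.466,0],
  [0.032,0.466,0],
  [0.032,0.466,0],
  [0.032,0.466,0],
  [0.032,0.466,0],
  [0.032,0.466,0],
  [0.032,0.466,0],
  [0.032,0.466,0],
  [0.032,0.466,0],
  [0.032,0.466,0],
  [0.032,0.466,0],
  [0.032,0.466,0],
], spin=[0,0,0,0,0,0,0,0,0,0,0,0,0,0], jaw=[85,85,85,85,85,85,85,85,85,85,85,85,85,85])

```text
time: 8.02
ee_pos: [590.6, 296.2, 198.5]
ee_rot: [-0.002, -3.14, 0.002]
wrist_force: [-0.4, -0.6, 0.4]
opening: 74.4
grip_force: 0.0
```

```bash
python3 -c "
from h import *
wrist('w_yel',46,60,(590.5,296)); go(590.5,296,24)"
```

```text
w_yel cam [510. 297. 361.] 1114 z top 53.5
enclosing [591.6 297.3] 28.0 lsq [591.1 297.3  26.1]
TCP [591.2 294.8 198.9] tool x [-1.     0.003  0.001] y [ 0.003  1.    -0.001] | travel m [0.0006 0.0014 0.1749] yaw of tool y deg 89.8
```

View pics/w_yel.png

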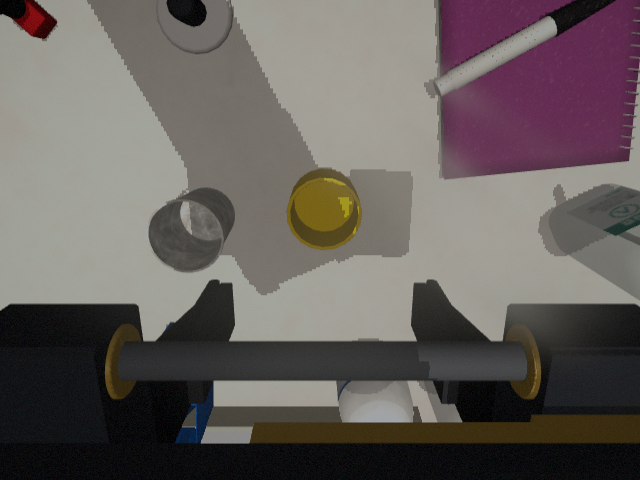

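The wrist view shows the yellow pot at (325,210). The cup at (190,230) is clear of the fingers.

Request:
jog_arm([
  [0,0.002,0.03],
  [0,0.002,0.06],
  [0,0.002,0.09],
  [0,0.002,0.12],
  [0,0.002,0.145],
  [0,0.002,0.165],
  [0,0.002,0.175],
  [0,0.002,0.175],
  [0,0.002,0.175],
  [0,0.002,0.175],
  [0,0.002,0.175],
  [0,0.002,0.175],
  [0,0.002,0.175],
  [0,0.002,0.175],
  [0,0.002,0.175],
], spin=[0,0,0,0,0,0,0,0,0,0,0,0,0,0,0], jaw=[85,85,85,85,85,85,85,85,60,60,55,50,50,50,50], newtons=15)

```text
time: 9.32
ee_pos: [592.1, 298.3, 26.0]
ee_rot: [0.004, 3.14, 0.002]
wrist_force: [-0.7, -0.8, 7.0]
opening: 54.6
grip_force: 15.0
```

```bash
python3 -c "
from h import *
go(621.6,-169.9,160)"
```

```text
TCP [592.1 298.3  26. ] tool x [-1.     0.003 -0.002] y [0.003 1.    0.001] | travel m [-0.031  -0.468  -0.1345] yaw of tool y deg 89.8
```

Request:
jog_arm([
  [0,0,-0.01],
  [0,0,-0.035],
  [0,0,-0.07],
  [0,0,-0.105],
  [0,-0.01,-0.13],
  [-0.002,-0.03,-0.135],
  [-0.005,-0.06,-0.135],
  [-0.01,-0.095,-0.135],
  [-0.015,-0.13,-0.135],
  [-0.02,-0.165,-0.135],
  [-0.025,-0.2,-0.135],
  [-0.03,-0.235,-0.135],
  [-0.03,-0.27,-0.135],
  [-0.03,-0.305,-0.135],
  [-0.03,-0.34,-0.135],
  [-0.03,-0.375,-0.135],
  [-0.03,-0.41,-0.135],
  [-0.03,-0.44,-0.135],
  [-0.03,-0.46,-0.135],
  [-0.03,-0.468,-0.135],
], spin=[0,0,0,0,0,0,0,0,0,0,0,0,0,0,0,0,0,0,0,0], jaw=[50,50,50,50,50,50,50,50,50,50,50,50,50,50,50,50,50,50,50,50], newtons=15)

```text
time: 10.98
ee_pos: [619.1, -174.5, 160.3]
ee_rot: [0.011, 3.141, -0.002]
wrist_force: [-0.8, 0.3, -1.3]
opening: 54.8
grip_force: 15.0
```

```bash
cat >> h.py <<'E'
def held(name,tz,rim,c=(621.6,-169.9)):
    """held pot's outer wall below the fingers (z tz-14..tz-3) and the lower part's rim, by the wrist camera"""
    s=status.observe(); k=calibration("wrist"); p,d=snapshot("wrist"); cv2.imwrite(f"pics/{name}.png",p[:,:,::-1])
    A=pts(d,k).reshape(-1,3); n=np.hypot(*(A[:,:2]-c).T)<38
    for t,lo,hi in(("held",tz+22,tz+34),("wall",tz-14,tz-3),("rim",rim-5,rim+4)):
        B=A[n&(A[:,2]>lo)&(A[:,2]<hi)]
        if len(B)>30:
            xm=B[:,0].min(); print(t,len(B),"min x",xm.round(1),"y range",np.percentile(B[:,1],[1,99]).round(1),"lsq",np.round(fit(B[:,:2]),1),"ztop",np.percentile(B[:,2],98).round(1))
E
python3 -c "
from h import *
s=status.observe(); print(s['opening'],s['grip_force']); go(621.6,-169.9,160); held('h_yel',s['ee_pos'][2],60)"
```

```text
54.799399588896264 14.999724641274952
TCP [ 619.1 -174.5  160.3] tool x [-1.     0.007 -0.   ] y [ 0.007  1.    -0.002] | travel m [-0.0024  0.0046  0.0003] yaw of tool y deg 89.6
held 4614 min x 590.3 y range [-205.1 -137.5] lsq [ 617.6 -172.6   27.3] ztop 193.0
wall 5840 min x 590.5 y range [-198.3 -149.8] lsq [ 617.4 -174.    20.5] ztop 156.6
rim 756 min x 593.8 y range [-196.8 -142.7] lsq [ 621.  -169.7   26. ] ztop 61.4
```

View pics/h_yel.png

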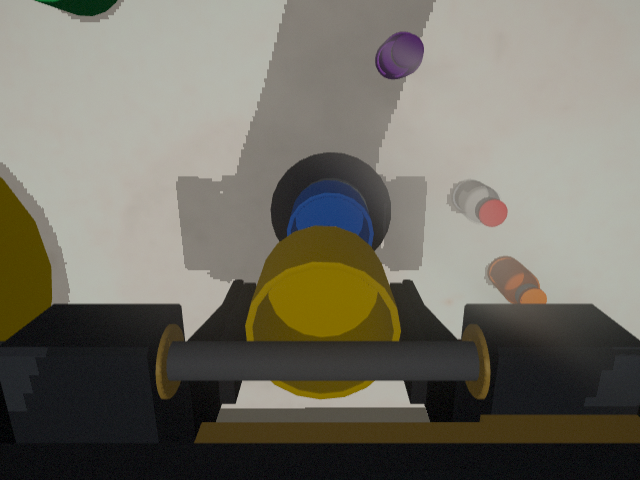

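The picture shows the yellow pot upright over the blue one, which is seated in the base at (330,225). I'll partly lower and re-check the alignment.

Request:
jog_arm([
  [-0.003,0,0],
  [-0.003,0,0],
  [-0.003,0,0.03],
  [-0.003,0,0.055],
  [-0.003,0,0.06],
  [-0.003,0,0.06],
  [-0.003,0,0.06],
], spin=[0,0,0,0,0,0,0], jaw=[50,50,50,50,50,50,50], newtons=15)

```text
time: 11.62
ee_pos: [623.7, -168.9, 100.5]
ee_rot: [0.002, 3.141, 0.0]
wrist_force: [0.6, -0.1, -1.0]
opening: 55.0
grip_force: 15.0
```

```bash
python3 -c "
from h import *
s=status.observe(); go(621.6,-169.9,77); held('h_yel2',s['ee_pos'][2],60)"
```

```text
TCP [ 623.7 -168.9  100.5] tool x [-1.     0.001 -0.001] y [0.001 1.    0.   ] | travel m [ 0.0021 -0.001   0.0235] yaw of tool y deg 89.9
held 4834 min x 595.2 y range [-204.8 -133.7] lsq [ 622.  -169.    27.7] ztop 133.4
wall 5862 min x 594.9 y range [-192.7 -144.3] lsq [ 621.9 -168.5   20.5] ztop 96.8
rim 1008 min x 593.7 y range [-196.3 -144. ] lsq [ 621.  -169.7   26.1] ztop 61.4
```

Request:
jog_arm([
  [0.001,-0.001,0.006],
  [0.001,-0.001,0.012],
  [0.001,-0.001,0.017],
  [0.001,-0.001,0.021],
  [0.001,-0.001,0.022],
  [0.001,-0.001,0.023],
  [0.001,-0.001,0.023],
], spin=[0,0,0,0,0,0,0], jaw=[50,50,50,50,50,50,50], newtons=15)

```text
time: 12.25
ee_pos: [622.2, -171.0, 77.6]
ee_rot: [0.004, 3.141, 0.001]
wrist_force: [-4.9, 0.7, 10.0]
opening: 54.7
grip_force: 15.0
```

Request:
jog_arm([
  [0,0,0],
  [0,0,0],
  [0,0,0],
  [0,0,-0.01],
  [0,0,-0.03],
  [0,0,-0.06],
  [0,0,-0.1],
  [0,0,-0.14],
  [0,0,-0.14],
  [0,0,-0.14],
], spin=[0,0,0,0,0,0,0,0,0,0], jaw=[100,100,100,100,100,100,100,100,100,100])

```text
time: 13.08
ee_pos: [623.4, -171.6, 219.9]
ee_rot: [0.004, 3.136, -0.001]
wrist_force: [-0.1, 0.2, -0.6]
opening: 87.0
grip_force: 0.0
```

```bash
python3 -c "
from h import *
wrist('w_seat2',98,110,(621.6,-169.9),36); go(442.5,-51,200)"
```

```text
w_seat2 cam [ 542. -171.  382.] 1367 z top 105.3
enclosing [ 621.2 -170.5] 28.0 lsq [ 620.7 -170.6   26.1]
TCP [ 622.4 -171.1  217.6] tool x [-1.     0.003 -0.002] y [ 0.003  1.    -0.   ] | travel m [0.1803 0.1196 0.0173] yaw of tool y deg 89.9
```

Yellow is seated: its rim reads 105 mm against 104 mm expected. On to red.

Request:
jog_arm([
  [0.18,0.12,0],
  [0.18,0.12,0.01],
  [0.18,0.12,0.017],
  [0.18,0.12,0.017],
  [0.18,0.12,0.017],
  [0.18,0.12,0.017],
  [0.18,0.12,0.017],
  [0.18,0.12,0.017],
  [0.18,0.12,0.017],
], spin=[0,0,0,0,0,0,0,0,0], jaw=[90,90,90,90,90,90,90,90,90])

```text
time: 13.88
ee_pos: [443.0, -51.2, 199.4]
ee_rot: [-0.005, -3.142, 0.001]
wrist_force: [0.1, -0.5, -0.4]
opening: 78.5
grip_force: 0.0
```

```bash
python3 -c "
from h import *
wrist('w_red',46,60,(442.5,-51)); go(442.5,-51,25)"
```

```text
w_red cam [362. -50. 362.] 1109 z top 53.5
enclosing [444.  -48.9] 28.2 lsq [443.4 -49.3  26.1]
TCP [443.2 -51.4 199.4] tool x [-1.     0.004  0.   ] y [ 0.004  1.    -0.001] | travel m [0.0006 0.0005 0.1744] yaw of tool y deg 89.8
```

View pics/w_red.png

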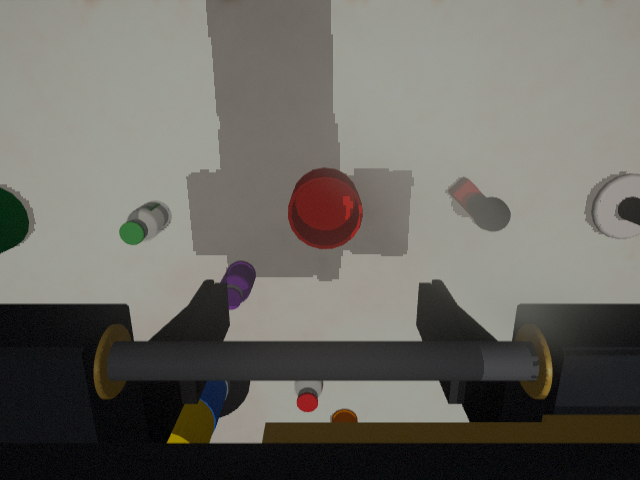

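The wrist view shows the red pot at (325,208). The green vial (145,220), purple vial (235,285) and stamp (480,205) are all clear of the fingers.

Request:
jog_arm([
  [0,0.002,0.03],
  [0,0.002,0.06],
  [0,0.002,0.09],
  [0,0.002,0.12],
  [0,0.002,0.145],
  [0,0.002,0.165],
  [0,0.002,0.175],
  [0,0.002,0.175],
  [0,0.002,0.175],
  [0,0.002,0.175],
  [0,0.002,0.175],
  [0,0.002,0.175],
  [0,0.002,0.175],
  [0,0.002,0.175],
  [0,0.002,0.175],
], spin=[0,0,0,0,0,0,0,0,0,0,0,0,0,0,0], jaw=[90,90,90,90,90,90,90,90,60,60,55,50,50,50,50], newtons=15)

```text
time: 15.18
ee_pos: [443.2, -48.5, 25.4]
ee_rot: [0.004, 3.14, 0.001]
wrist_force: [-1.7, -0.9, 7.0]
opening: 55.8
grip_force: 15.0
```

```bash
python3 -c "
from h import *
go(621.2,-170.5,200)"
```

```text
TCP [443.2 -48.5  25.4] tool x [-1.     0.003 -0.002] y [0.003 1.    0.   ] | travel m [-0.1786 -0.1215 -0.1744] yaw of tool y deg 89.9
```

Request:
jog_arm([
  [0,0,-0.01],
  [0,0,-0.035],
  [0,0,-0.07],
  [0,0,-0.105],
  [0,0,-0.14],
  [-0.01,-0.006,-0.165],
  [-0.03,-0.02,-0.175],
  [-0.06,-0.04,-0.175],
  [-0.09,-0.06,-0.175],
  [-0.12,-0.08,-0.175],
  [-0.15,-0.1,-0.175],
  [-0.17,-0.116,-0.175],
  [-0.178,-0.1215,-0.175],
  [-0.178,-0.1215,-0.16],
  [-0.178,-0.1215,-0.14],
  [-0.178,-0.1215,-0.125],
  [-0.178,-0.1215,-0.12],
  [-0.178,-0.1215,-0.12],
  [-0.178,-0.1215,-0.12],
], spin=[0,0,0,0,0,0,0,0,0,0,0,0,0,0,0,0,0,0,0], jaw=[50,50,50,50,50,50,50,50,50,50,50,50,50,50,50,50,50,50,50], newtons=15)

```text
time: 16.77
ee_pos: [620.2, -170.5, 145.5]
ee_rot: [0.004, 3.141, 0.0]
wrist_force: [0.9, 0.0, -0.3]
opening: 56.1
grip_force: 15.0
```

```bash
python3 -c "
from h import *
s=status.observe(); go(621.2,-170.5,121); held('h_red',s['ee_pos'][2],104)"
```

```text
TCP [ 620.2 -170.5  145.5] tool x [-1.     0.003 -0.001] y [0.003 1.    0.   ] | travel m [-0.0009 -0.      0.0245] yaw of tool y deg 89.9
held 5060 min x 592.8 y range [-205.  -134.8] lsq [ 619.6 -170.    27.7] ztop 178.2
wall 6594 min x 592.7 y range [-194.  -146.1] lsq [ 619.5 -170.1   19.9] ztop 141.8
rim 942 min x 593.3 y range [-196.4 -145.1] lsq [ 620.5 -170.6   26.1] ztop 105.4
```

Aligned within about 1 mm, so I'll lower it.

Request:
jog_arm([
  [-0.001,0,0.006],
  [-0.001,0,0.012],
  [-0.001,0,0.017],
  [-0.001,0,0.021],
  [-0.001,0,0.023],
  [-0.001,0,0.024],
  [-0.001,0,0.024],
], spin=[0,0,0,0,0,0,0], jaw=[50,50,50,50,50,50,50], newtons=15)

```text
time: 17.4
ee_pos: [621.6, -170.5, 121.6]
ee_rot: [0.004, 3.14, 0.001]
wrist_force: [-2.5, 1.5, 7.6]
opening: 56.0
grip_force: 15.0
```

Request:
jog_arm([
  [0,0,0],
  [0,0,0],
  [0,0,0],
  [0,0,-0.01],
  [0,0,-0.03],
  [0,0,-0.06],
  [0,0,-0.1],
  [0,0,-0.12],
  [0,0,-0.12],
  [0,0,-0.12],
], spin=[0,0,0,0,0,0,0,0,0,0], jaw=[100,100,100,100,100,100,100,100,100,100])

```text
time: 18.23
ee_pos: [621.6, -170.9, 242.4]
ee_rot: [0.004, 3.139, -0.0]
wrist_force: [0.6, 0.3, -0.4]
opening: 86.9
grip_force: 0.0
```

```bash
python3 -c "
from h import *
wrist('w_seat3',142,154,(621.2,-170.5),36); go(444,199,200)"
```

```text
w_seat3 cam [ 541. -170.  405.] 1603 z top 149.3
enclosing [ 621.3 -169.9] 28.1 lsq [ 620.7 -170.    26.1]
TCP [ 621.  -170.5  240.7] tool x [-1.     0.003 -0.   ] y [0.003 1.    0.   ] | travel m [0.178  0.369  0.0407] yaw of tool y deg 89.9
```

Red is seated (149 mm against 148 expected). Now the lid.

Request:
jog_arm([
  [0.178,0.369,0],
  [0.178,0.369,0],
  [0.178,0.369,0],
  [0.178,0.369,0],
  [0.178,0.369,0.02],
  [0.178,0.369,0.04],
  [0.178,0.369,0.04],
  [0.178,0.369,0.04],
  [0.178,0.369,0.04],
  [0.178,0.369,0.04],
  [0.178,0.369,0.04],
  [0.178,0.369,0.04],
  [0.178,0.369,0.04],
  [0.178,0.369,0.04],
], spin=[0,0,0,0,0,0,0,0,0,0,0,0,0,0], jaw=[60,60,60,60,60,60,60,60,60,60,60,60,60,60])

```text
time: 19.45
ee_pos: [444.5, 197.5, 200.2]
ee_rot: [-0.007, -3.141, 0.001]
wrist_force: [-0.6, -0.8, 0.1]
opening: 52.1
grip_force: 0.0
```

```bash
python3 -c "
from h import *
wrist('w_lid',9,19,(444,199)); wrist('w_knob',38,52,(444,199)); go(444,199,18)"
```

```text
w_lid cam [364. 198. 363.] 2737 z top 15.9
enclosing [449.5 202.3] 27.9 lsq [449.5 202.4  21.2]
w_knob cam [364. 198. 363.] 518 z top 45.5
enclosing [449.3 202.5] 9.9 lsq [448.8 202.4   7. ]
TCP [444.6 197.7 200.5] tool x [-1.     0.005  0.   ] y [ 0.005  1.    -0.   ] | travel m [0.0006 0.0013 0.1825] yaw of tool y deg 89.7
```

View pics/w_lid.png

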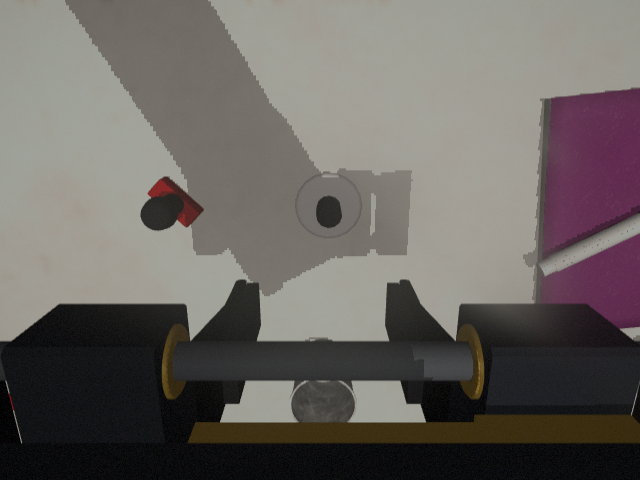

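The lid is at (328,205) with its knob at (328,211). The disc and knob fits agree on (449.4, 202.4), with radii 27.9 and 9.9 mm.

Request:
jog_arm([
  [-0.005,0.005,0.03],
  [-0.005,0.005,0.06],
  [-0.005,0.005,0.09],
  [-0.005,0.005,0.12],
  [-0.005,0.005,0.15],
  [-0.005,0.005,0.17],
  [-0.005,0.005,0.18],
  [-0.005,0.005,0.18],
  [-0.005,0.005,0.18],
  [-0.005,0.005,0.18],
  [-0.005,0.005,0.18],
  [-0.005,0.005,0.18],
  [-0.005,0.005,0.18],
  [-0.005,0.005,0.18],
  [-0.005,0.005,0.18],
  [-0.005,0.005,0.18],
], spin=[0,0,0,0,0,0,0,0,0,0,0,0,0,0,0,0], jaw=[60,60,60,60,60,60,60,60,30,25,20,15,10,10,10,10], newtons=20)

```text
time: 20.88
ee_pos: [449.3, 204.1, 21.0]
ee_rot: [0.004, 3.141, 0.001]
wrist_force: [-0.7, -0.6, 6.0]
opening: 19.7
grip_force: 20.0
```

```bash
python3 -c "
from h import *
go(621.3,-169.9,220)"
```

```text
TCP [449.3 204.1  21. ] tool x [-1.     0.003 -0.001] y [0.003 1.    0.   ] | travel m [-0.173  -0.3735 -0.1991] yaw of tool y deg 89.9
```

Request:
jog_arm([
  [0,0,-0.01],
  [0,0,-0.035],
  [0,0,-0.07],
  [0,0,-0.105],
  [0,0,-0.14],
  [-0.005,-0.01,-0.17],
  [-0.016,-0.035,-0.19],
  [-0.03,-0.065,-0.19],
  [-0.044,-0.095,-0.19],
  [-0.058,-0.125,-0.19],
  [-0.072,-0.155,-0.19],
  [-0.086,-0.185,-0.19],
  [-0.1,-0.215,-0.19],
  [-0.114,-0.245,-0.19],
  [-0.128,-0.275,-0.19],
  [-0.142,-0.305,-0.19],
  [-0.156,-0.335,-0.19],
  [-0.166,-0.358,-0.19],
  [-0.172,-0.37,-0.19],
  [-0.173,-0.3735,-0.19],
], spin=[0,0,0,0,0,0,0,0,0,0,0,0,0,0,0,0,0,0,0,0], jaw=[10,10,10,10,10,10,10,10,10,10,10,10,10,10,10,10,10,10,10,10], newtons=20)

```text
time: 22.55
ee_pos: [620.9, -173.1, 210.6]
ee_rot: [-0.009, -3.141, 0.002]
wrist_force: [-0.5, 0.2, -0.8]
opening: 19.1
grip_force: 20.0
```

Request:
jog_arm([
  [0,0,0],
  [0,0,0.01],
  [0,0,0.02],
  [0,0,0.025],
  [0,0,0.025],
  [0,0,0.025],
], spin=[0,0,0,0,0,0], jaw=[10,10,10,10,10,10], newtons=20)

```text
time: 23.05
ee_pos: [620.8, -169.2, 185.0]
ee_rot: [-0.003, -3.141, -0.001]
wrist_force: [0.1, -0.1, -0.5]
opening: 19.2
grip_force: 20.0
```

```bash
python3 -c "
from h import *
s=status.observe(); t=s['ee_pos'][2]; go(621.3,-169.9,161)
wrist('h_lid',t-14,t-2,(621.3,-169.9),38); wrist('h_lid2',142,151,(621.3,-169.9),38)"
```

```text
TCP [ 620.8 -169.2  185. ] tool x [-1.     0.002  0.001] y [0.002 1.    0.001] | travel m [-0.0005 -0.0008  0.024 ] yaw of tool y deg 89.9
h_lid cam [ 540. -169.  348.] 5669 z top 180.1
enclosing [ 620.7 -168.8] 27.9 lsq [ 617.2 -168.8   19.6]
h_lid2 cam [ 541. -169.  348.] 1042 z top 149.4
enclosing [ 616.2 -170.2] 27.1 lsq [ 620.4 -169.9   26.1]
```

View pics/h_lid.png

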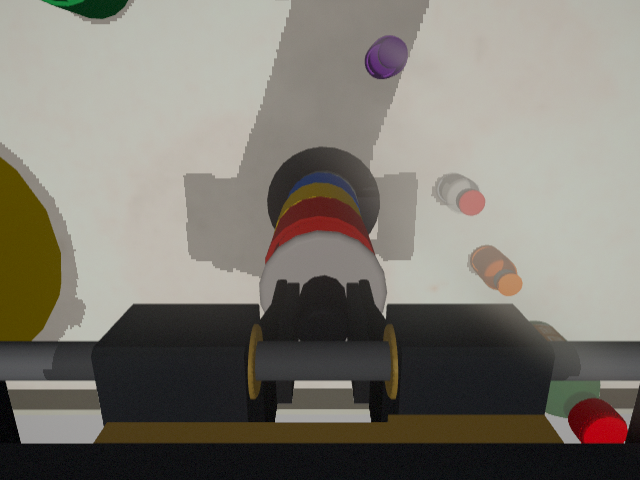

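The lid is level over the tower at (322,280), centred at (620.7, −168.8) against the rim at (621.1, −169.9). I'll lower it 24 mm.

Request:
jog_arm([
  [0,-0.001,0.006],
  [0,-0.001,0.012],
  [0,-0.001,0.017],
  [0,-0.001,0.021],
  [0,-0.001,0.023],
  [0,-0.001,0.024],
  [0,-0.001,0.024],
], spin=[0,0,0,0,0,0,0], jaw=[10,10,10,10,10,10,10], newtons=20)

```text
time: 23.73
ee_pos: [621.1, -171.0, 161.4]
ee_rot: [-0.004, -3.142, -0.0]
wrist_force: [-0.4, 0.6, -0.9]
opening: 19.3
grip_force: 20.0
```

Request:
jog_arm([
  [0,0,0.001],
  [0,0,0.001],
  [0,0,0.001],
  [0,0,0.001],
  [0,0,0.001],
  [0,0,-0.01],
  [0,0,-0.03],
  [0,0,-0.06],
  [0,0,-0.09],
  [0,0,-0.1],
  [0.04,0,-0.1],
  [0.06,0,-0.1],
  [0.06,0,-0.1],
  [0.06,0,-0.1],
], spin=[0,0,0,0,0,0,0,0,0,0,0,0,0,0], jaw=[10,10,70,70,70,70,70,70,70,70,70,70,70,70])

```text
time: 24.9
ee_pos: [560.6, -171.0, 262.5]
ee_rot: [0.005, 3.14, 0.001]
wrist_force: [0.2, 0.1, -0.1]
opening: 60.9
grip_force: 0.0
```

```bash
python3 -c "
from h import *
wrist('f_disc',148,160,(621,-170),38); wrist('f_knob',178,192,(621,-170),38)
p,d=snapshot('scene'); cv2.imwrite('pics/f_scene.png',p[:,:,::-1])"
```

```text
f_disc cam [ 480. -170.  425.] 3464 z top 156.4
enclosing [ 620.9 -170.5] 28.2 lsq [ 620.  -170.6   20.8]
f_knob cam [ 481. -170.  425.] 691 z top 185.3
enclosing [ 620.8 -170.7] 9.9 lsq [ 619.4 -170.7    6.7]
```

View pics/f_scene.png

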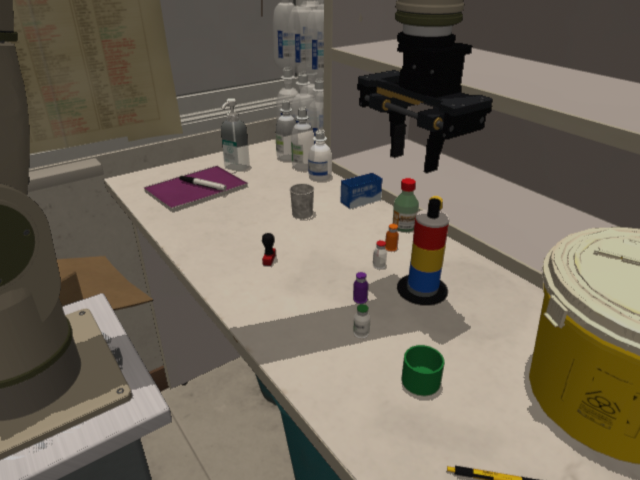

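The tower stands straight at (427,250) and the bystanders are where they were. The lid disc reads 156 mm and the knob top 185 mm, against 154 and 184 expected.

```bash
python3 -c "
from bench import hand_in; print(hand_in())"
```

```text
the job is handed in; nothing more can be done
None
```

The tower is built on the base in the order blue, yellow, red, lid, all seated and within about 3 mm of the base axis by camera; the bystanders were left untouched, and the job is handed in (no verdict was returned).

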